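# Blow out the test enclosure and hold its sprung hood just short of balance

## Robot

A 6-joint arm with a two-finger parallel gripper is mounted at the origin on the work surface. World frame = base frame: x ahead of the robot, y to its left, z up, the work surface at z = 0. Lengths are in m, angles in rad, forces in N, time in s.
With the tool pointing down it reaches from about 0.225 to 0.725 m from the base axis. Payload 3.1 kg.
Tool frame: the origin (TCP) lies midway between the tips of the shut fingers; the grasp point (between the pads) lies 19 mm behind it; z points along the fingers, y is the line along which they close (so a half turn about z gives the same grasp; the last joint's range is limited). The gripper opens to 85 mm and grips with 20 to 120 N. Pads are 22 mm wide; open, the fingers measure 114 mm over their backs; the gripper's body (76 mm by 85 mm) begins 54 mm behind the grasp point. The pads swing forward as they close: fully open they stand 13 mm farther back than shut.
Start: joints at [-1.26, 0.048, 0.099, 1.622, 0, 1.443], TCP at [0.223, -0.475, 0.191] pointing down, gripper open.
Joint ranges: [-2.91, 2.91], [-0.99, 1.94], [-1.21, 1.42], [-2.12, 2.29], [-1.49, 1.47], [-3.14, 3.14]. Speed limits (rad/s): [2.79, 2.79, 3.14, 3.14, 3.14, 3.14].

## Interface

Orientations are given as a rotation vector (axis times angle).
In Python, from station import r gives the robot as it stands.
- The arm moves only by the tool jog_arm, never from a script. Its argument "increments" is a list of rows, each an object with "xyz": the shift along the tool's x, y, z in m, a list of three; "turn": the turn about the tool's z in degrees; "gripper": the finger opening in m, from 0 to 0.0854. In form: [{"xyz": [tx, ty, tz], "turn": turn, "gripper": gripper}, ...]. A call has exactly 8 rows; each row is the pose to reach, as a shift and turn from the pose commanded when the call began, along the tool's axes at that moment; what a row does not reach only later rows make up. A row lasts 1/10 s, in which the tool goes at most 50 mm and 8.59 degrees, less where a joint would pass 70% of its speed; a pose out of reach is approached as far as the arm can. A call with a gripper value outside its range is refused whole. The fingers move at their own pace and stop on an object; "grip_force" is the grip in N (left out, the last holds). Time passes only in rows, so rows that repeat a pose let the fingers close, or fill a call up. It gives the time, the measured TCP pose, the force, the opening and the grip force at its end, in the units of the state.
- r.get_state(): the state, without advancing time (a new reading comes with each control period).
- r.read_camera(name): name is "side" or "top" or "wrist"; returns a dict with "color" (420x560x3 uint8, blue, green, red), "range_z" (420x560 float32, m along the optical axis (not along the pixel's ray), 0 where there is no reading), "mtx" (3x3 intrinsics, pixels), "extrinsics" (4x4, takes a point from camera to world coordinates); the wrist camera has in their place "tool_from_camera" (4x4, takes a point from camera to tool coordinates, whose origin is the TCP and whose axes are the flange's). Camera axes: x right, y up, looking along -z (the intrinsics and any distortion apply to the point x, -y, -z); pixel columns grow to the right and rows downward; lengths in m; the calibration is good to about 2 mm. The wrist camera is an equidistant fisheye: a pixel r from the principal point sees the ray r / f radians off the axis. A picture is of the moment at which its call begins: read the wrist's pose just before it.
- r.finish_job(): hands the job in; it is judged then, once.
The state is a dict: "time_s": time; "joints": joint angles; "qvel": joint speeds; "joint_efforts": joint torques, N m; "tool_pos": TCP position; "tool_rot": TCP orientation; "contact_force": force on the tool from outside, world axes, zero at the start; "moment": the same for the moment, N m; "width": finger opening in m; "grasp_force": force on a finger pad.
Only numpy, scipy, OpenCV 4.12 (cv2) and the standard library are available. Lean on these libraries where they do the work, as an engineer would, in place of code of your own. Each camera call takes 0.05 s, during which the arm holds its last target. There are 200 camera calls.

## Task

Blow the dust out of the closed test enclosure by pressing the nozzle cap of the fixed duster can beside it fully down, then let the cap come right up again. After that lift the sprung hood by its handle clearly past its balance point without letting it swing wide open, ease it back, and finish while still holding it still about five degrees below the balance point, where it would drop shut if you let go. Leave the multimeter, solder spool and mug where they are.

Things in the scene. Friction and masses are not known exactly. Their poses are not given: they have to be found in the camera images.
- testbox: Grey metal test enclosure fixed to the bench: open-topped box 170 mm deep (its x), 240 mm wide (its y), 100 mm high, vent slots in both sides. Origin at the centre of its underside; x points from its front (handle side, towards the robot) to its back (hinge side), y to its left, z up. Turned up to 14 degrees either way.
- hood (a joint): Angle of the hood in rad: 0 shut (flat), grows as the front edge rises, hard stop at 1.75. Balance point at 1.0 rad (57 degrees from flat): below it the hood drops shut by itself, above it the spring throws it open; it stays nowhere by itself. Beyond 1.5 rad counts as wide open (not allowed). About 1 N at the handle lifts or restrains it; hinge friction is very small.
- hood_handle (a point): Centre of the hood's handle: round steel bar 12 mm thick, parallel to the hinge, 130 mm between its two end arms, which carry it 45 mm in front of the hood's front edge at the hood's mid-thickness (39 mm clear gap; free below down to the bench). 108 mm above the bench when shut; moves on a circle of 215 mm radius about the hinge. Its axes turn with the hood.
- hood_hinge (a point): Point on the hinge axis at mid-width, 108 mm above the bench, 85 mm along x from the enclosure's origin, on its back face; the axis runs along the enclosure's y. The hood is an aluminium frame 170 x 240 x 16 mm with a clear pane, 0.7 kg, lying on the enclosure as its lid, with counter springs on the hinge.
- nozzle_cap (a joint): Travel of the duster can's nozzle cap in m: 0 is up, 0.006 is fully down. Springs back by itself; 2 N starts it and 5 N takes it fully down.
- nozzle_top (a point): Centre of the flat top of the white round nozzle cap, 30 mm across, 16 mm tall, top 167 mm above the bench when up; press straight down. It sits on a short upright aerosol can 65 mm across, fixed to the bench in a ring foot on the left (+y) side of the enclosure, 185 to 210 mm from its centre line. A thin white straw runs from the cap towards the enclosure's vents.
- multimeter: Bystander: loose black handheld multimeter lying flat, 170 x 80 x 36 mm, origin at the centre of its underside, x along its length. Not to be moved.
- spool: Bystander: loose metal solder spool standing on its flange, 64 mm across, 50 mm high, origin at the centre of its underside. Not to be moved.
- mug: Bystander: loose white mug 76 mm across, 85 mm high, with a handle, origin at the centre of its underside. Not to be moved.

How it is judged:
By the outcome, as a careful person would: the job done as asked, in the order asked, and still so for the second after the job is handed in, while the arm keeps its last pose, push and grip.
It also fails if it takes over 58 s, if anything falls off the work surface, if the arm or the gripper's body presses on something with over 40 N, if the wrist force passes 120 N, or if a joint passes its speed limit or range.

## Working session

There is one attempt and no reset: what is moved stays moved. The work goes in short steps, Python scripts to look and compute and a tool call to move; the robot and the scene stay as the last step left them, time stands still between calls to the robot, and variables do not carry over. Pictures are saved under pics/ and viewed, at most 10 in all, crops included, and the job is handed in when it is done.

Besides the shell and the picture viewer there is one more tool, called after "Emit:" in YAML: its name, and indented under it one key for each argument. jog_arm: Moves the arm, as the interface text tells. Its arguments: {"type":"object","properties":{"increments":{"type":"array"},"grip_force":{"type":"number"}},"required":["increments"]}

```bash
ls; mkdir -p pics; cat > h.py <<'E'
import numpy as np,cv2
from station import r
from scipy.spatial.transform import Rotation as R
def world(c):
    d=c["range_z"];h,w=d.shape;K=c["mtx"];u,v=np.meshgrid(np.arange(w),np.arange(h))
    P=np.stack([(u-K[0,2])/K[0,0]*d,-(v-K[1,2])/K[1,1]*d,-d],-1)
    E=c["extrinsics"];return P@E[:3,:3].T+E[:3,3]
def st():
    s=r.get_state();return s
E
python3 - <<'E'
from h import *
s=st();print({k:np.round(v,3) for k,v in s.items()})
for n in ("top","side"):
    c=r.read_camera(n);cv2.imwrite(f"pics/{n}0.png",c["color"]);np.savez(f"{n}0.npz",**c);print(c["mtx"],c["extrinsics"])
E
```

```text
pics
{'time_s': np.float64(0.0), 'joints': array([-1.26 ,  0.049,  0.098,  1.622,  0.   ,  1.443]), 'qvel': array([-0.001, -0.   ,  0.002,  0.001,  0.001, -0.   ]), 'joint_efforts': array([ 1.0000e-03, -3.3878e+01,  3.2002e+01,  2.0000e-02,  0.0000e+00,
        0.0000e+00]), 'tool_pos': array([ 0.223, -0.475,  0.19 ]), 'tool_rot': array([-3.064, -0.683,  0.   ]), 'contact_force': array([0.146, 0.361, 0.351]), 'moment': array([-0.003,  0.027,  0.001]), 'grasp_force': np.float64(0.0), 'width': np.float64(0.086)}
[[489.02653715   0.         268.72463457]
 [  0.         489.02653715 218.31824291]
 [  0.           0.           1.        ]] [[-0.00923059  0.98746243 -0.1575841   0.37881436]
 [-0.99993554 -0.01015701 -0.00507456 -0.09226238]
 [-0.00661152  0.1575271   0.98749253  1.17283062]
 [ 0.          0.          0.          1.        ]]
[[451.16460605   0.         274.07627971]
 [  0.         451.16460605 201.75296486]
 [  0.           0.           1.        ]] [[ 0.99686582  0.06493429 -0.04518939  0.48419874]
 [-0.07884996  0.76916756 -0.63416398 -0.70827491]
 [-0.00642077  0.63573958  0.77187691  0.85652723]
 [ 0.          0.          0.          1.        ]]
```

View pics/top0.png

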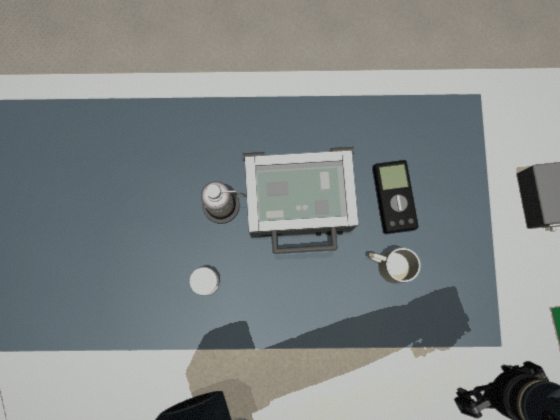

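View pics/side0.png

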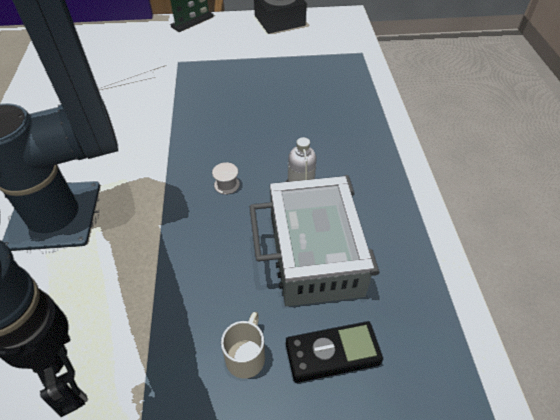

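The top view shows the enclosure around (300,195), its handle bar from (275,250) to (335,248), and the duster cap near (213,190). The spool is at (204,281), the mug at (402,265) and the multimeter at (396,197). The side view agrees.

```bash
python3 - <<'E'
from h import *
for n in("top","side"):
    c=dict(np.load(f"{n}0.npz"));W=world(c);z=W[...,2]
    def roi(m):return W[m]
    x,y=W[...,0],W[...,1]
    f=W[(z>.106)&(z<.126)&(x>.3)&(x<.62)&(y>-.3)&(y<.08)]
    print(n,len(f),"z med",np.median(f[:,2]))
    cap=W[(z>.158)&(z<.176)&(x>.3)&(y>-.05)&(y<.2)&(x<.6)]
    print("cap",len(cap),cap.mean(0),cap.min(0),cap.max(0))
    if n=="top":
        hb=W[247:254,280:331].reshape(-1,3);hb=hb[(hb[:,2]>.09)&(hb[:,2]<.13)]
        print("bar",len(hb),hb.mean(0),np.polyfit(hb[:,1],hb[:,0],1),hb.min(0),hb.max(0))
    g=W[(z>.112)&(z<.126)&(x>.3)&(x<.62)&(y>-.3)&(y<.08)]
    q=cv2.minAreaRect(g[:,:2].astype(np.float32));print(q,cv2.boxPoints(q))
c=dict(np.load("top0.npz"));W=world(c)
for p in [(215,187),(213,192),(204,281),(402,250),(275,251),(335,248),(250,160),(350,156),(352,222),(252,227)]: print(p,W[p[1],p[0]].round(3))
E
```

```text
top 5197 z med 0.11162909661415421
cap 92 [0.59273336 0.02997936 0.16592969] [0.58427978 0.00301971 0.15826365] [0.59936456 0.04464522 0.17238453]
bar 251 [ 0.47920803 -0.16164725  0.11211681] [-0.02968905  0.47440888] [ 0.47184491 -0.21961729  0.10465402] [ 0.48512287 -0.11062284  0.11814189]
((0.5456554293632507, -0.10908511281013489), (0.3420896828174591, 0.14837604761123657), 89.98956298828125) [[ 0.47143626 -0.28011644]
 [ 0.6198123  -0.28014347]
 [ 0.6198746   0.06194621]
 [ 0.47149855  0.06197324]]
side 5098 z med 0.11183638242313709
cap 52 [0.59477359 0.02366533 0.16576653] [0.58855054 0.01167544 0.15811902] [0.5999021  0.04001884 0.16961443]
((0.5479170083999634, -0.12401172518730164), (0.3233542740345001, 0.14394031465053558), 89.96835327148438) [[ 0.4758576  -0.2856491 ]
 [ 0.6197979  -0.28572857]
 [ 0.6199764   0.03762564]
 [ 0.47603613  0.03770512]]
(215, 187) [0.607 0.025 0.169]
(213, 192) [0.596 0.029 0.169]
(204, 281) [0.415 0.063 0.047]
(402, 250) [ 0.479 -0.387  0.069]
(275, 251) [ 0.476 -0.1    0.116]
(335, 248) [ 0.481 -0.23   0.112]
(250, 160) [ 0.681 -0.046  0.112]
(350, 156) [ 0.687 -0.27   0.113]
(352, 222) [ 0.537 -0.268  0.117]
(252, 227) [ 0.529 -0.05   0.115]
```

```bash
python3 - <<'E'
from h import *
for n in("top","side"):
    c=dict(np.load(f"{n}0.npz"));W=world(c);z=W[...,2];x,y=W[...,0],W[...,1]
    g=W[(z>.108)&(z<.126)&(x>.505)&(x<.8)&(y>-.3)&(y<-.025)]
    q=cv2.minAreaRect(g[:,:2].astype(np.float32));print(n,q);print(cv2.boxPoints(q).round(3))
    cap=W[(z>.163)&(z<.176)&(x>.5)&(y>-.05)&(y<.2)&(x<.7)]
    print("cap",len(cap),cap.mean(0).round(4),cap.min(0).round(3),cap.max(0).round(3))
c=dict(np.load("top0.npz"));a=cv2.resize(c["color"][140:270,190:370],None,fx=4,fy=4,interpolation=2);cv2.imwrite("pics/crop.png",a)
E
```

```text
top ((0.6059550046920776, -0.15252339839935303), (0.2037108838558197, 0.2532983422279358), 0.8597218990325928)
[[ 0.502 -0.027]
 [ 0.506 -0.281]
 [ 0.71  -0.278]
 [ 0.706 -0.024]]
cap 147 [0.5987 0.0306 0.1667] [0.584 0.017 0.163] [0.612 0.045 0.172]
side ((0.6066590547561646, -0.15529029071331024), (0.2076365053653717, 0.25967469811439514), 1.6721419095993042)
[[ 0.499 -0.029]
 [ 0.507 -0.288]
 [ 0.714 -0.282]
 [ 0.707 -0.022]]
cap 109 [0.6024 0.0247 0.1669] [0.589 0.009 0.163] [0.616 0.042 0.17 ]
```

View pics/crop.png

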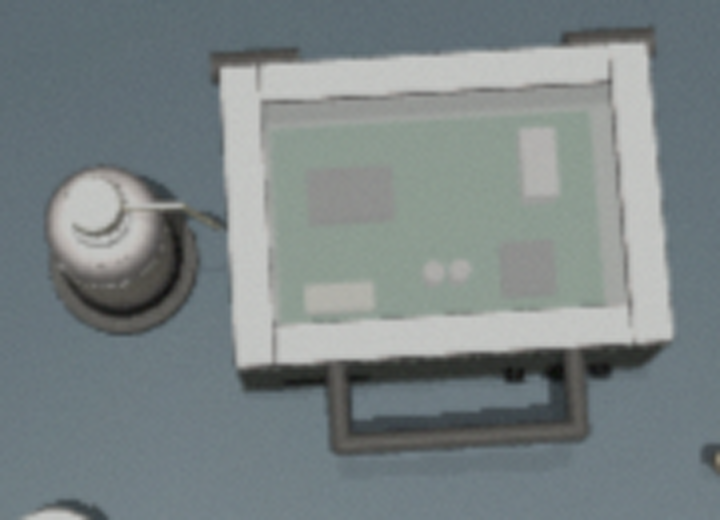

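The crop gives the hood's top corners at (219,67), (650,44), (671,337) and (240,367). The bar runs from (340,444) to (580,430), and the cap disc is centred near (98,205).

```bash
python3 - <<'E'
from h import *
c=dict(np.load("top0.npz"));K=c["mtx"];E=c["extrinsics"]
def pl(p,z):
    u=(p[0]+.5)/4-.5+190;v=(p[1]+.5)/4-.5+140
    d=E[:3,:3]@np.array([(u-K[0,2])/K[0,0],-(v-K[1,2])/K[1,1],-1]);return E[:3,3]+d*(z-E[2,3])/d[2]
C=[pl(p,.116)[:2] for p in[(219,67),(650,44),(671,337),(240,367)]]
print(np.round(C,4),np.mean(C,0))
for a,b in[(1,0),(2,3)]: d=C[b]-C[a];print("w",np.linalg.norm(d),"yaw",np.degrees(np.arctan2(-d[0],d[1])))
for a,b in[(2,1),(3,0)]: d=C[b]-C[a];print("d",np.linalg.norm(d),"yaw",np.degrees(np.arctan2(d[1],d[0])))
B=[pl(p,.112)[:2] for p in[(340,444),(580,430)]];d=B[0]-B[1];print("bar",B,np.mean(B,0),np.linalg.norm(d),np.degrees(np.arctan2(-d[0],d[1])))
print("cap",pl((98,205),.167))
s=st();print(R.from_rotvec(s["tool_rot"]).as_matrix().round(3))
E
```

```text
[[ 0.6882 -0.0337]
 [ 0.6988 -0.2747]
 [ 0.5332 -0.2801]
 [ 0.5191 -0.0449]] [ 0.60980127 -0.15836323]
w 0.24117415822947963 yaw 2.517866218998903
w 0.23562432393748356 yaw 3.4366652149971264
d 0.16565849843051328 yaw 1.8930839567685045
d 0.1694689972052986 yaw 3.7938359635169845
bar [array([ 0.47686097, -0.09897955]), array([ 0.48320263, -0.22951168])] [ 0.4800318  -0.16424561] 0.13068608784996852 2.781423443670109
cap [0.59895343 0.02720025 0.167     ]
[[ 0.905  0.425 -0.001]
 [ 0.425 -0.905  0.002]
 [ 0.    -0.002 -1.   ]]
```

Emit:
jog_arm:
  increments:
    - {"xyz":[0.01,-0.005,-0.04],"turn":-8.4,"gripper":0}
    - {"xyz":[0.04,-0.021,-0.06],"turn":-16.8,"gripper":0}
    - {"xyz":[0.08,-0.042,-0.06],"turn":-25.2,"gripper":0}
    - {"xyz":[0.12,-0.064,-0.06],"turn":-33.6,"gripper":0}
    - {"xyz":[0.16,-0.085,-0.06],"turn":-42,"gripper":0}
    - {"xyz":[0.2,-0.106,-0.06],"turn":-50.4,"gripper":0}
    - {"xyz":[0.24,-0.128,-0.06],"turn":-58.8,"gripper":0}
    - {"xyz":[0.28,-0.149,-0.06],"turn":-67.4,"gripper":0}

```text
time_s: 0.9
tool_pos: [0.4138, -0.2196, 0.251]
tool_rot: [-2.165, -2.276, 0.0]
contact_force: [-0.4, 0.9, -0.6]
width: -0.0002
grasp_force: 0.0
```

```bash
cat >> h.py <<'E'
def to(p):
    s=st();M=R.from_rotvec(s["tool_rot"]).as_matrix();az=np.degrees(np.arctan2(M[1,1],M[0,1]))
    print("t",s["time_s"],"pos",s["tool_pos"].round(4),"F",s["contact_force"].round(2),"w",round(float(s["width"]),4),"yaz",az.round(2),"z",M[:,2].round(3))
    print("tool shift to",p,(M.T@(np.array(p)-s["tool_pos"])).round(4))
E
python3 -c "
from h import *
to([.599,.028,.20]);print(st()['joints'].round(3))"
```

```text
t 0.9 pos [ 0.4138 -0.2196  0.251 ] F [-0.37  0.89 -0.65] w -0.0002 yaz 2.88 z [-0.  0. -1.]
tool shift to [0.599, 0.028, 0.2] [0.238  0.1974 0.051 ]
[-0.631 -0.074  0.098  1.743 -0.     0.889]
```

Emit:
jog_arm:
  increments:
    - {"xyz":[0.034,0.028,0],"turn":0,"gripper":0}
    - {"xyz":[0.068,0.056,0],"turn":0,"gripper":0}
    - {"xyz":[0.102,0.085,0],"turn":0,"gripper":0}
    - {"xyz":[0.136,0.113,0],"turn":0,"gripper":0}
    - {"xyz":[0.17,0.141,0],"turn":0,"gripper":0}
    - {"xyz":[0.204,0.169,0],"turn":0,"gripper":0}
    - {"xyz":[0.238,0.197,0.02],"turn":0,"gripper":0}
    - {"xyz":[0.238,0.197,0.05],"turn":0,"gripper":0}

```text
time_s: 1.7
tool_pos: [0.603, 0.0296, 0.2004]
tool_rot: [2.165, 2.276, 0.006]
contact_force: [-0.4, 0.1, -0.3]
width: -0.0
grasp_force: 0.0
```

```bash
python3 -c "
from h import *
c=r.read_camera('side');cv2.imwrite('pics/s1.png',cv2.resize(c['color'][60:240,200:400],None,fx=3,fy=3))
to([.599,.028,.172])"
```

```text
t 1.75 pos [0.5969 0.0279 0.1919] F [-2.93 -0.36 -5.34] w 0.0 yaz 2.78 z [-0.013  0.001 -1.   ]
tool shift to [0.599, 0.028, 0.172] [-0.0001  0.0024  0.0199]
```

View pics/s1.png

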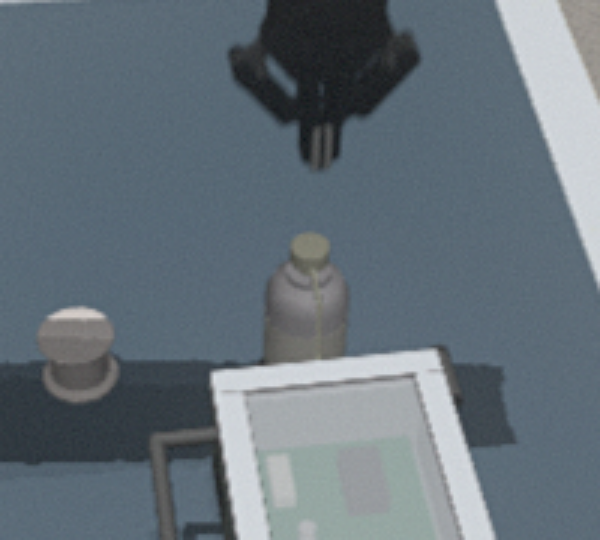

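```bash
python3 - <<'E'
from h import *
s=st();c=r.read_camera("side");K=c["mtx"];E=np.linalg.inv(c["extrinsics"])
def pr(p):
    q=E[:3,:3]@p+E[:3,3];return (K[0,0]*q[0]/-q[2]+K[0,2], K[1,1]*-q[1]/-q[2]+K[1,2])
for p in([.599,.028,.167],s["tool_pos"]):
    u,v=pr(np.array(p));print(p,(u,v),"crop",((u-200)*3,(v-60)*3))
W=world(c)
for cu,cv_ in[(310,243),(318,160),(318,150)]: print(W[60+cv_//3,200+cu//3].round(3))
to([.599,.028,.172])
for n in ["top"]:
    c=r.read_camera(n);cv2.imwrite('pics/t1.png',cv2.resize(c['color'][140:270,150:370],None,fx=3,fy=3))
E
```

```text
[0.599, 0.028, 0.167] (np.float64(301.3946999974319), np.float64(140.9229779296231)) crop (np.float64(304.1840999922958), np.float64(242.7689337888693))
[0.59687379 0.02794404 0.19192573] (np.float64(300.88982129300905), np.float64(132.55119735962253)) crop (np.float64(302.66946387902715), np.float64(217.6535920788676))
[0.603 0.028 0.167]
[0.604 0.016 0.255]
[0.603 0.017 0.263]
t 1.8 pos [0.5958 0.0266 0.1937] F [-0.81 -0.54 -0.98] w 0.0001 yaz 2.67 z [-0.014  0.001 -1.   ]
tool shift to [0.599, 0.028, 0.172] [0.0012 0.0036 0.0216]
```

View pics/t1.png

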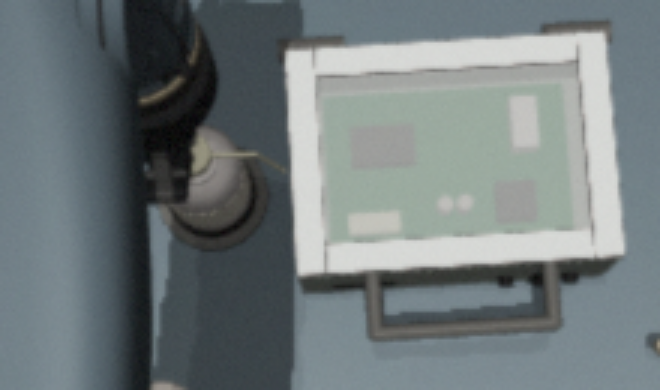

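The side crop shows the tips at (318,170) and the cap at (310,245). The top crop shows the fingers near (165,185), left of the cap at (203,152). I'll check this against projections of the tool position.

```bash
python3 - <<'E'
from h import *
s=st();print(s["time_s"],s["tool_pos"],s["joints"],s["qvel"].round(3))
for n in("side","top"):
    c=r.read_camera(n);K=c["mtx"];E=np.linalg.inv(c["extrinsics"])
    q=E[:3,:3]@s["tool_pos"]+E[:3,3];u,v=(K[0,0]*q[0]/-q[2]+K[0,2], K[1,1]*-q[1]/-q[2]+K[1,2]);print(n,u,v)
    W=world(c);m=(abs(W[...,0]-.6)<.06)&(abs(W[...,1]-.02)<.05)&(W[...,2]>.175)&(W[...,2]<.3)&(c["range_z"]>0)
    P=W[m];print(len(P),P.min(0).round(3),P[P[:,2]<P[:,2].min()+.012].mean(0).round(3))
    if n=="side":a=c["color"][60:240,200:400]
cv2.imwrite("pics/s2.png",cv2.resize(a,None,fx=3,fy=3));print(st()["tool_pos"])
E
```

```text
1.85 [0.59691413 0.02561443 0.19726322] [-6.90989541e-02  2.54815709e-01  3.41784231e-01  1.66668735e+00
 -3.75486550e-04  1.45650954e+00] [-0.027 -0.049  0.085  0.016  0.     0.001]
side 301.130372115356 131.41691429656623
526 [0.561 0.007 0.239] [0.598 0.015 0.246]
top 213.1605332052643 188.68774661377142
32 [0.567 0.013 0.243] [0.591 0.017 0.25 ]
[0.59935675 0.02447215 0.20251082]
```

View pics/s2.png

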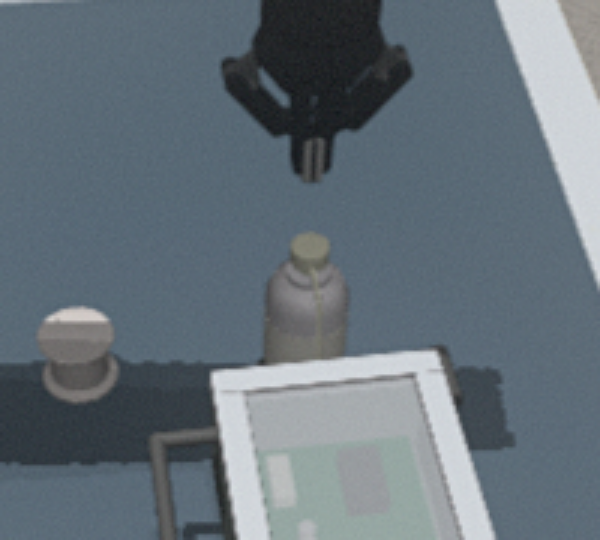

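The image puts the tips (crop (313,182)) about 40 mm above the reported TCP height. I'll let the arm settle, then compare again.

Emit:
jog_arm:
  increments:
    - {"xyz":[0,0,0],"turn":0,"gripper":0}
    - {"xyz":[0,0,0],"turn":0,"gripper":0}
    - {"xyz":[0,0,0],"turn":0,"gripper":0}
    - {"xyz":[0,0,0],"turn":0,"gripper":0}
    - {"xyz":[0,0,0],"turn":0,"gripper":0}
    - {"xyz":[0,0,0],"turn":0,"gripper":0}
    - {"xyz":[0,0,0],"turn":0,"gripper":0}
    - {"xyz":[0,0,0],"turn":0,"gripper":0}

```text
time_s: 2.75
tool_pos: [0.5994, 0.0251, 0.2013]
tool_rot: [-2.172, -2.27, 0.0]
contact_force: [-0.5, 1.3, -0.2]
width: -0.0001
grasp_force: 0.0
```

```bash
cat >> h.py <<'E'
def tip(b=(.06,.05)):
    s=st();p=s["tool_pos"]
    for n in("side","top"):
        c=r.read_camera(n);W=world(c)
        m=(abs(W[...,0]-p[0])<b[0])&(abs(W[...,1]-p[1])<b[1])&(W[...,2]>.175)&(W[...,2]<p[2]+.1)&(c["range_z"]>0)
        P=W[m]
        if len(P):print(n,len(P),P.min(0).round(3),P[P[:,2]<P[:,2].min()+.012].mean(0).round(3))
E
python3 - <<'E'
from h import *
to([.599,.028,.172]);tip();to([.599,.028,.172])
c=dict(np.load("top0.npz"));W=world(c);m=(W[...,1]<-.38)&(W[...,0]<.35)&(W[...,2]>.12);P=W[m];print("start",P.min(0),P[P[:,2]<.21].mean(0) if (P[:,2]<.21).any() else None, np.percentile(P[:,2],[0,2,5,20]))
E
```

```text
t 2.75 pos [0.5994 0.0251 0.2013] F [-0.54  1.26 -0.16] w -0.0001 yaz 2.54 z [-0.  0. -1.]
tool shift to [0.599, 0.028, 0.172] [ 0.0029 -0.0003  0.0293]
side 491 [0.563 0.006 0.244] [0.601 0.014 0.251]
top 32 [0.568 0.012 0.243] [0.592 0.017 0.249]
t 2.85 pos [0.5994 0.0251 0.2013] F [-0.37 -0.5   0.65] w -0.0001 yaz 2.54 z [-0.  0. -1.]
tool shift to [0.599, 0.028, 0.172] [ 0.0029 -0.0003  0.0293]
start [ 0.1798011  -0.53764713  0.24192464] None [0.24192464 0.26836572 0.29455795 0.33599226]
```

Emit:
jog_arm:
  increments:
    - {"xyz":[0.001,0,0.004],"turn":0,"gripper":0}
    - {"xyz":[0.002,0,0.008],"turn":0,"gripper":0}
    - {"xyz":[0.003,0,0.012],"turn":0,"gripper":0}
    - {"xyz":[0.003,0,0.016],"turn":0,"gripper":0}
    - {"xyz":[0.003,0,0.02],"turn":0,"gripper":0}
    - {"xyz":[0.003,0,0.024],"turn":0,"gripper":0}
    - {"xyz":[0.003,0,0.027],"turn":0,"gripper":0}
    - {"xyz":[0.003,0,0.028],"turn":0,"gripper":0}

```text
time_s: 3.65
tool_pos: [0.5991, 0.028, 0.1728]
tool_rot: [-2.171, -2.27, 0.001]
contact_force: [-1.2, -0.4, -0.3]
width: 0.0001
grasp_force: 0.0
```

```bash
python3 - <<'E'
from h import *
to([.599,.028,.161]);tip();print(st()['moment'].round(2))
c=r.read_camera("wrist");print(c["mtx"],c["tool_from_camera"].round(4))
a=c["color"];b=r.read_camera("side")["color"][60:240,200:400];cv2.imwrite("pics/w1.png",np.hstack([cv2.resize(a,(400,300)),cv2.resize(b,(333,300))]))
E
```

```text
t 3.65 pos [0.5991 0.028  0.1728] F [-1.15 -0.35 -0.31] w 0.0001 yaz 2.53 z [-0.001  0.    -1.   ]
tool shift to [0.599, 0.028, 0.161] [-0.     -0.0001  0.0118]
side 458 [0.562 0.011 0.215] [0.601 0.018 0.221]
top 31 [0.566 0.016 0.216] [0.592 0.02  0.221]
[0.03 0.02 0.03]
[[325.1922621    0.         284.46618744]
 [  0.         325.1922621  215.6455402 ]
 [  0.           0.           1.        ]] [[ 4.000e-04  9.568e-01  2.907e-01  7.440e-02]
 [ 1.000e+00 -4.000e-04 -2.000e-04  3.000e-04]
 [-1.000e-04  2.907e-01 -9.568e-01 -1.832e-01]
 [ 0.000e+00  0.000e+00  0.000e+00  1.000e+00]]
```

View pics/w1.png

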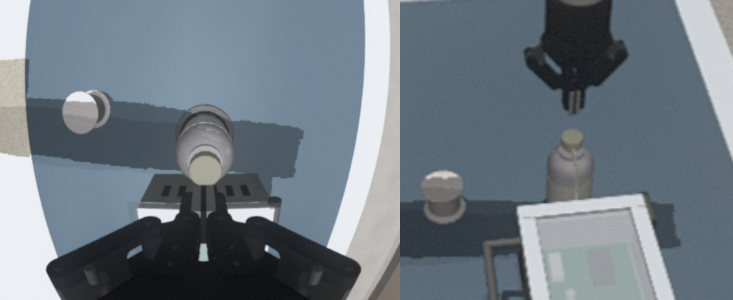

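The side view shows the tips about 45 mm above the cap, although the TCP reads only 6 mm above it. I'll go down gently and rely on the force.

Emit:
jog_arm:
  increments:
    - {"xyz":[0,0,0.001],"turn":0,"gripper":0}
    - {"xyz":[0,0,0.003],"turn":0,"gripper":0}
    - {"xyz":[0,0,0.005],"turn":0,"gripper":0}
    - {"xyz":[0,0,0.006],"turn":0,"gripper":0}
    - {"xyz":[0,0,0.007],"turn":0,"gripper":0}
    - {"xyz":[0,0,0.008],"turn":0,"gripper":0}
    - {"xyz":[0,0,0.009],"turn":0,"gripper":0}
    - {"xyz":[0,0,0.009],"turn":0,"gripper":0}

```text
time_s: 4.65
tool_pos: [0.5993, 0.028, 0.1642]
tool_rot: [-2.172, -2.27, 0.0]
contact_force: [0.4, -0.7, 0.0]
width: -0.0002
grasp_force: 0.0
```

```bash
python3 - <<'E'
from h import *
to([.599,.028,.161])
c=r.read_camera("wrist");a=c["color"];d=c["range_z"];np.savez("w.npz",**c)
T=c["tool_from_camera"];K=c["mtx"]
for v in range(205,300,6):
    u=287;ex,ey=(u-K[0,2]),(v-K[1,2]);rr=np.hypot(ex,ey);th=rr/K[0,0];z=d[v,u]
    X=np.array([ex/rr*np.tan(th)*z,-ey/rr*np.tan(th)*z,-z,1]);print(v,a[v,u],(T@X)[:3].round(3))
cv2.imwrite("pics/w2.png",cv2.resize(a[180:330,180:400],None,fx=3.5,fy=3.5))
E
```

```text
t 4.65 pos [0.5993 0.028  0.1642] F [ 0.36 -0.66  0.01] w -0.0002 yaz 2.53 z [-0.  0. -1.]
tool shift to [0.599, 0.028, 0.161] [-0.     -0.0003  0.0032]
205 [119 115 116] [0.018 0.002 0.025]
211 [181 175 177] [0.016 0.002 0.02 ]
217 [89 95 94] [0.016 0.002 0.005]
223 [138 149 148] [ 0.015  0.002 -0.003]
229 [156 171 169] [ 0.012  0.002 -0.004]
235 [155 170 167] [ 0.008  0.002 -0.004]
241 [155 170 169] [ 0.004  0.002 -0.003]
247 [155 169 168] [ 0.     0.002 -0.004]
253 [152 166 166] [-0.004  0.002 -0.002]
259 [83 89 88] [ 0.012  0.001 -0.047]
265 [44 43 42] [ 0.012  0.001 -0.052]
271 [42 41 41] [ 0.012  0.001 -0.058]
277 [37 37 35] [ 0.011  0.001 -0.063]
283 [35 33 32] [ 0.011  0.001 -0.068]
289 [35 35 33] [ 0.012  0.001 -0.074]
295 [38 38 37] [ 0.012  0.001 -0.078]
```

View pics/w2.png

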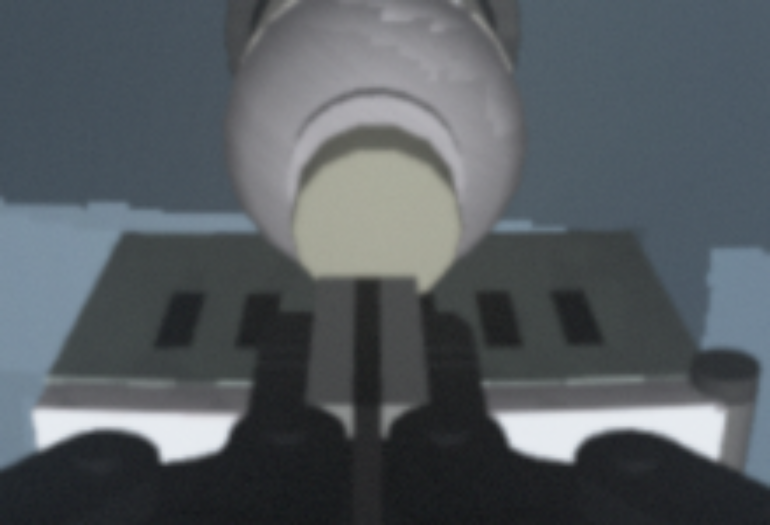

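The wrist view shows the finger tips ending at crop row 280. By depth that is about 43 mm behind the reported TCP, and the cap disc at (377,220) sits directly ahead of them. All three cameras agree, so the real tips are about 42 mm short of the nominal TCP. I expect contact at a TCP height of about 0.125.

Emit:
jog_arm:
  increments:
    - {"xyz":[0.0,0,0.005],"turn":0,"gripper":0}
    - {"xyz":[0,0,0.01],"turn":0,"gripper":0}
    - {"xyz":[0,0,0.015],"turn":0,"gripper":0}
    - {"xyz":[0,0,0.02],"turn":0,"gripper":0}
    - {"xyz":[0,0,0.025],"turn":0,"gripper":0}
    - {"xyz":[0,0,0.029],"turn":0,"gripper":0}
    - {"xyz":[0,0,0.032],"turn":0,"gripper":0}
    - {"xyz":[0,0,0.032],"turn":0,"gripper":0}

```text
time_s: 5.5
tool_pos: [0.5989, 0.0281, 0.1317]
tool_rot: [-2.171, -2.269, 0.001]
contact_force: [0.1, -0.3, 0.2]
width: 0.0002
grasp_force: 0.0
```

```bash
cat >> h.py <<'E'
def wtip():
    c=r.read_camera("wrist");d=c["range_z"];T=c["tool_from_camera"];K=c["mtx"]
    v,u=np.mgrid[0:420,0:560];ex,ey=u-K[0,2],v-K[1,2];rr=np.hypot(ex,ey)+1e-9;k=np.tan(rr/K[0,0])/rr*d
    P=np.stack([ex*k,-ey*k,-d],-1)@T[:3,:3].T+T[:3,3];return c,P
E
python3 - <<'E'
from h import *
to([.599,.028,.125])
c,P=wtip();m=(abs(P[...,1])<.014)&(abs(P[...,0])<.025)&(c["range_z"]>0)
f=P[m&(P[...,2]<-.03)&(P[...,2]>-.1)]
g=c["color"].astype(int).sum(2);print("finger maxz (dark)",np.percentile(P[m&(g<270)&(P[...,2]<-.02)][:,2],[90,98,100]))
q=P[(g>420)&(abs(P[...,1])<.025)&(abs(P[...,0])<.03)&(P[...,2]<-.01)];print("cap",len(q),q.mean(0),q.min(0),q.max(0))
E
```

```text
t 5.5 pos [0.5989 0.0281 0.1317] F [ 0.13 -0.32  0.19] w 0.0002 yaz 2.54 z [-0.001  0.    -1.   ]
tool shift to [0.599, 0.028, 0.125] [-0.0001  0.0001  0.0067]
finger maxz (dark) [-0.06848887 -0.05020388 -0.02511906]
cap 1413 [ 0.00975074  0.00273435 -0.02544033] [-0.01107887 -0.0143921  -0.07904991] [ 0.01814176  0.01905547 -0.01000421]
```

Emit:
jog_arm:
  increments:
    - {"xyz":[0.001,0.002,0.001],"turn":0,"gripper":0}
    - {"xyz":[0.001,0.002,0.002],"turn":0,"gripper":0}
    - {"xyz":[0.001,0.002,0.003],"turn":0,"gripper":0}
    - {"xyz":[0.001,0.002,0.004],"turn":0,"gripper":0}
    - {"xyz":[0.001,0.002,0.005],"turn":0,"gripper":0}
    - {"xyz":[0.001,0.002,0.006],"turn":0,"gripper":0}
    - {"xyz":[0.001,0.002,0.007],"turn":0,"gripper":0}
    - {"xyz":[0.001,0.002,0.008],"turn":0,"gripper":0}

```text
time_s: 6.35
tool_pos: [0.6013, 0.0291, 0.1249]
tool_rot: [2.172, 2.27, 0.001]
contact_force: [-1.0, 0.1, 2.6]
width: 0.0002
grasp_force: 1.5
```

Emit:
jog_arm:
  increments:
    - {"xyz":[0,0,0.001],"turn":0,"gripper":0}
    - {"xyz":[0,0,0.001],"turn":0,"gripper":0}
    - {"xyz":[0,0,0.002],"turn":0,"gripper":0}
    - {"xyz":[0,0,0.002],"turn":0,"gripper":0}
    - {"xyz":[0,0,0.003],"turn":0,"gripper":0}
    - {"xyz":[0,0,0.003],"turn":0,"gripper":0}
    - {"xyz":[0,0,0.003],"turn":0,"gripper":0}
    - {"xyz":[0,0,0.003],"turn":0,"gripper":0}

```text
time_s: 7.15
tool_pos: [0.6014, 0.0292, 0.1216]
tool_rot: [2.172, 2.27, 0.0]
contact_force: [-0.9, 0.0, 5.5]
width: -0.0002
grasp_force: 2.3
```

Emit:
jog_arm:
  increments:
    - {"xyz":[0,0,0.001],"turn":0,"gripper":0}
    - {"xyz":[0,0,0.001],"turn":0,"gripper":0}
    - {"xyz":[0,0,0.001],"turn":0,"gripper":0}
    - {"xyz":[0,0,0.002],"turn":0,"gripper":0}
    - {"xyz":[0,0,0.002],"turn":0,"gripper":0}
    - {"xyz":[0,0,0.002],"turn":0,"gripper":0}
    - {"xyz":[0,0,0.002],"turn":0,"gripper":0}
    - {"xyz":[0,0,0.002],"turn":0,"gripper":0}

```text
time_s: 7.95
tool_pos: [0.6015, 0.0291, 0.1211]
tool_rot: [2.171, 2.269, 0.001]
contact_force: [-3.2, -0.3, 9.6]
width: 0.0004
grasp_force: 4.7
```

Emit:
jog_arm:
  increments:
    - {"xyz":[0,0,0.001],"turn":0,"gripper":0}
    - {"xyz":[0,0,0.001],"turn":0,"gripper":0}
    - {"xyz":[0,0,0.001],"turn":0,"gripper":0}
    - {"xyz":[0,0,0.001],"turn":0,"gripper":0}
    - {"xyz":[0,0,0.001],"turn":0,"gripper":0}
    - {"xyz":[0,0,0.001],"turn":0,"gripper":0}
    - {"xyz":[0,0,0.001],"turn":0,"gripper":0}
    - {"xyz":[0,0,0.001],"turn":0,"gripper":0}

```text
time_s: 8.75
tool_pos: [0.6015, 0.0291, 0.1211]
tool_rot: [2.171, 2.269, 0.002]
contact_force: [-4.4, -0.2, 12.2]
width: -0.0001
grasp_force: 6.1
```

The cap bottomed out: height stopped changing while the force rose to 12 N. Now I'll release it.

Emit:
jog_arm:
  increments:
    - {"xyz":[0,0,-0.005],"turn":0,"gripper":0}
    - {"xyz":[0,0,-0.01],"turn":0,"gripper":0}
    - {"xyz":[0,0,-0.015],"turn":0,"gripper":0}
    - {"xyz":[0,0,-0.03],"turn":0,"gripper":0}
    - {"xyz":[0,0,-0.05],"turn":0,"gripper":0}
    - {"xyz":[0,0,-0.07],"turn":0,"gripper":0}
    - {"xyz":[0,0,-0.085],"turn":0,"gripper":0}
    - {"xyz":[0,0,-0.09],"turn":0,"gripper":0}

```text
time_s: 9.55
tool_pos: [0.6023, 0.0291, 0.2097]
tool_rot: [2.171, 2.269, 0.002]
contact_force: [0.1, 0.5, 0.6]
width: 0.0
grasp_force: 0.0
```

```bash
python3 - <<'E'
from h import *
c,P=wtip();s=st();M=R.from_rotvec(s["tool_rot"]).as_matrix();Q=P@M.T+s["tool_pos"]
m=(np.hypot(Q[...,0]-.601,Q[...,1]-.03)<.012)&(Q[...,2]>.14)&(Q[...,2]<.19);print("cap z",np.median(Q[m][:,2]),m.sum())
to([.480,-.1645,.15])
E
```

```text
cap z 0.1677542905084236 805
t 9.6 pos [0.6022 0.0291 0.2097] F [0.19 0.71 0.86] w -0.0002 yaz 2.53 z [ 0.002 -0.    -1.   ]
tool shift to [0.48, -0.1645, 0.15] [-0.188  -0.1308  0.0594]
```

Emit:
jog_arm:
  increments:
    - {"xyz":[-0.03,-0.021,0],"turn":0,"gripper":0.04}
    - {"xyz":[-0.062,-0.043,0],"turn":0,"gripper":0.04}
    - {"xyz":[-0.094,-0.065,0],"turn":0,"gripper":0.04}
    - {"xyz":[-0.126,-0.088,0],"turn":0,"gripper":0.04}
    - {"xyz":[-0.156,-0.108,0.01],"turn":0,"gripper":0.04}
    - {"xyz":[-0.176,-0.122,0.03],"turn":0,"gripper":0.04}
    - {"xyz":[-0.186,-0.129,0.045],"turn":0,"gripper":0.04}
    - {"xyz":[-0.188,-0.131,0.05],"turn":0,"gripper":0.04}

```text
time_s: 10.4
tool_pos: [0.4763, -0.1648, 0.1549]
tool_rot: [-2.171, -2.264, 0.003]
contact_force: [-1.0, 0.3, -0.0]
width: 0.0404
grasp_force: 0.0
```

Emit:
jog_arm:
  increments:
    - {"xyz":[0,0,0],"turn":0,"gripper":0.04}
    - {"xyz":[0,0,0],"turn":0,"gripper":0.04}
    - {"xyz":[0,0,0],"turn":0,"gripper":0.04}
    - {"xyz":[0,0,0],"turn":0,"gripper":0.04}
    - {"xyz":[0,0,0],"turn":0,"gripper":0.04}
    - {"xyz":[0,0,0],"turn":0,"gripper":0.04}
    - {"xyz":[0,0,0],"turn":0,"gripper":0.04}
    - {"xyz":[0,0,0],"turn":0,"gripper":0.04}

```text
time_s: 11.2
tool_pos: [0.4788, -0.1645, 0.1585]
tool_rot: [2.172, 2.27, 0.0]
contact_force: [0.7, -0.1, 0.1]
width: 0.04
grasp_force: 0.0
```

```bash
python3 - <<'E'
from h import *
to([.480,-.1645,.06])
c,P=wtip();s=st();M=R.from_rotvec(s["tool_rot"]).as_matrix();Q=P@M.T+s["tool_pos"]
m=(Q[...,2]>.095)&(Q[...,2]<.125)&(Q[...,0]<.505)&(Q[...,0]>.45)&(abs(Q[...,1]+.165)<.055)
q=Q[m];print("bar",len(q),q.mean(0).round(4),q.min(0).round(3),q.max(0).round(3),np.polyfit(q[:,1],q[:,0],1))
cv2.imwrite("pics/w3.png",c["color"])
E
```

```text
t 11.2 pos [ 0.4788 -0.1645  0.1585] F [ 0.69 -0.14  0.08] w 0.04 yaz 2.54 z [ 0. -0. -1.]
tool shift to [0.48, -0.1645, 0.06] [-0.0001  0.0012  0.0985]
bar 2205 [ 0.4815 -0.161   0.1134] [ 0.474 -0.22   0.108] [ 0.49  -0.11   0.116] [-0.04896007  0.47358703]
```

View pics/w3.png

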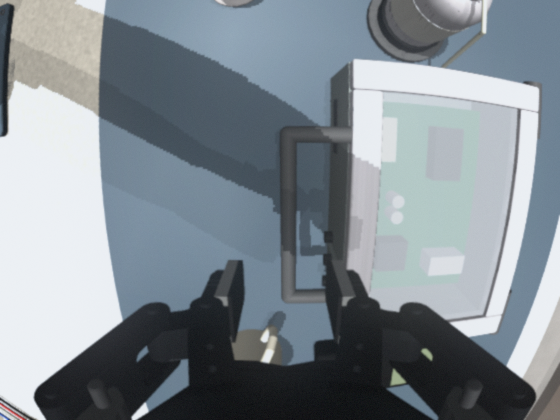

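The wrist view shows the bar, columns 283–297 and rows 125–300, midway between the open fingers near columns 240 and 330. I'll go down over it.

Emit:
jog_arm:
  increments:
    - {"xyz":[0,0.001,0.01],"turn":-0.3,"gripper":0.04}
    - {"xyz":[0,0.002,0.025],"turn":-0.3,"gripper":0.04}
    - {"xyz":[0,0.0025,0.04],"turn":-0.3,"gripper":0.04}
    - {"xyz":[0,0.0025,0.055],"turn":-0.3,"gripper":0.04}
    - {"xyz":[0,0.0025,0.07],"turn":-0.3,"gripper":0.04}
    - {"xyz":[0,0.0025,0.085],"turn":-0.3,"gripper":0.04}
    - {"xyz":[0,0.0025,0.098],"turn":-0.3,"gripper":0.04}
    - {"xyz":[0,0.0025,0.107],"turn":-0.3,"gripper":0.04}

```text
time_s: 12.05
tool_pos: [0.4805, -0.164, 0.0496]
tool_rot: [-2.165, -2.275, 0.001]
contact_force: [-0.2, -0.5, 0.4]
width: 0.0398
grasp_force: 0.0
```

Emit:
jog_arm:
  increments:
    - {"xyz":[0,0,0],"turn":0,"gripper":0.02}
    - {"xyz":[0,0,0],"turn":0,"gripper":0.018}
    - {"xyz":[0,0,0],"turn":0,"gripper":0.015}
    - {"xyz":[0,0,0],"turn":0,"gripper":0.012}
    - {"xyz":[0,0,0],"turn":0,"gripper":0.005}
    - {"xyz":[0,0,0],"turn":0,"gripper":0.0}
    - {"xyz":[0,0,0],"turn":0,"gripper":0.0}
    - {"xyz":[0,0,0],"turn":0,"gripper":0.0}
  grip_force: 20

```text
time_s: 12.85
tool_pos: [0.4815, -0.1647, 0.0519]
tool_rot: [2.165, 2.275, -0.0]
contact_force: [-2.5, 0.2, 2.7]
width: 0.0109
grasp_force: 20.2
```

```bash
python3 - <<'E'
from h import *
to([.4815,-.1645,.051]);print(st()['grasp_force'])
c,P=wtip();cv2.imwrite("pics/w4.png",cv2.resize(c["color"][170:420,150:430],None,fx=2,fy=2))
E
```

```text
t 12.85 pos [ 0.4815 -0.1647  0.0519] F [-2.47  0.2   2.72] w 0.0109 yaz 2.83 z [ 0.001 -0.001 -1.   ]
tool shift to [0.4815, -0.1645, 0.051] [0.0002 0.0001 0.0009]
20.193544328212738
```

View pics/w4.png

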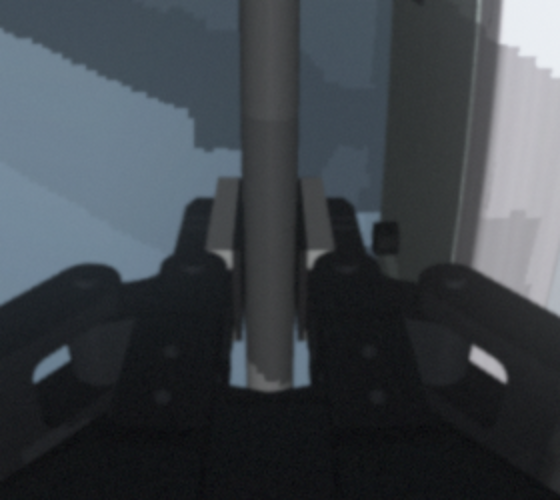

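The pads hold the bar: 10.9 mm opening, 20 N. I'll lift along the arc.

Emit:
jog_arm:
  increments:
    - {"xyz":[0,0.0002,-0.0065],"turn":0,"gripper":0}
    - {"xyz":[0,0.0008,-0.0193],"turn":0,"gripper":0}
    - {"xyz":[0,0.0024,-0.0321],"turn":0,"gripper":0}
    - {"xyz":[0,0.0048,-0.0448],"turn":0,"gripper":0}
    - {"xyz":[0,0.0078,-0.0573],"turn":0,"gripper":0}
    - {"xyz":[0,0.0116,-0.0697],"turn":0,"gripper":0}
    - {"xyz":[0,0.0162,-0.0817],"turn":0,"gripper":0}
    - {"xyz":[0,0.0187,-0.0877],"turn":0,"gripper":0}

```text
time_s: 13.7
tool_pos: [0.4994, -0.1637, 0.141]
tool_rot: [-2.166, -2.275, 0.003]
contact_force: [-3.7, -2.9, 0.2]
width: 0.0114
grasp_force: 19.6
```

```bash
cat >> h.py <<'E'
def hood():
    s=st();p=s["tool_pos"];f=(p[0]-.4815)*np.cos(.049)+(p[1]+.1647)*np.sin(.049);u=p[2]-.0519
    rad=np.hypot(.215-f,u);print("fwd",f.round(4),"up",u.round(4),"theta_kin",np.arctan2(u,.215-f).round(4),"rad",rad.round(4),"F",s["contact_force"].round(1),"w",round(float(s["width"]),4),"gf",s["grasp_force"],"t",s["time_s"])
    # hood plane from depth
    for n in("side","top"):
        c=r.read_camera(n);W=world(c);q=W-np.array([.6965,-.1541,.108])
        X=q[...,0]*np.cos(.049)+q[...,1]*np.sin(.049);Y=-q[...,0]*np.sin(.049)+q[...,1]*np.cos(.049);Z=q[...,2]
        rr=np.hypot(X,Z);th=np.arctan2(Z,-X)
        g=c["color"].astype(int).sum(2)
        for sg in(-1,1):
            m=(abs(sg*Y-.108)<.01)&(rr>.06)&(rr<.165)&(Z>.01)&(X<.03)
            if m.sum()>20:
                # face offset 8 mm above midplane
                tt=th[m]-np.arcsin(.008/rr[m]);print(n,sg,m.sum(),np.percentile(tt,[10,50,90]).round(3))
E
python3 -c "
from h import *
hood()"
```

```text
fwd 0.0179 up 0.0891 theta_kin 0.4245 rad 0.2162 F [-3.7 -2.9  0.2] w 0.0114 gf 19.619944095611572 t 13.7
side -1 380 [0.41  0.421 0.437]
side 1 186 [0.409 0.424 0.44 ]
top 1 379 [0.384 0.407 0.425]
```

Emit:
jog_arm:
  increments:
    - {"xyz":[0,0.0056,-0.0116],"turn":0,"gripper":0}
    - {"xyz":[0,0.0119,-0.0228],"turn":0,"gripper":0}
    - {"xyz":[0,0.0189,-0.0337],"turn":0,"gripper":0}
    - {"xyz":[0,0.0265,-0.0441],"turn":0,"gripper":0}
    - {"xyz":[0,0.0347,-0.0541],"turn":0,"gripper":0}
    - {"xyz":[0,0.0435,-0.0635],"turn":0,"gripper":0}
    - {"xyz":[0,0.0528,-0.0724],"turn":0,"gripper":0}
    - {"xyz":[0,0.0593,-0.078],"turn":0,"gripper":0}

```text
time_s: 14.6
tool_pos: [0.5572, -0.1609, 0.2203]
tool_rot: [-2.166, -2.275, 0.005]
contact_force: [-7.8, -2.4, 8.1]
width: 0.011
grasp_force: 20.3
```

```bash
python3 -c "
from h import *
hood()"
```

```text
fwd 0.0758 up 0.1684 theta_kin 0.8801 rad 0.2185 F [-7.8 -2.4  8.1] w 0.011 gf 20.33620297908783 t 14.6
side -1 212 [0.873 0.879 0.889]
side 1 61 [0.875 0.883 0.894]
top -1 28 [0.86  0.868 0.875]
top 1 212 [0.849 0.862 0.872]
```

Emit:
jog_arm:
  increments:
    - {"xyz":[0,0.0067,-0.0091],"turn":0,"gripper":0}
    - {"xyz":[0,0.0156,-0.0153],"turn":0,"gripper":0}
    - {"xyz":[0,0.0248,-0.0212],"turn":0,"gripper":0}
    - {"xyz":[0,0.0343,-0.0266],"turn":0,"gripper":0}
    - {"xyz":[0,0.044,-0.0315],"turn":0,"gripper":0}
    - {"xyz":[0,0.05,-0.0342],"turn":0,"gripper":0}
    - {"xyz":[0,0.054,-0.0359],"turn":0,"gripper":0}
    - {"xyz":[0,0.054,-0.0359],"turn":0,"gripper":0}

```text
time_s: 15.5
tool_pos: [0.6137, -0.1579, 0.2541]
tool_rot: [2.165, 2.275, 0.001]
contact_force: [-2.1, -2.6, 2.5]
width: 0.0108
grasp_force: 21.0
```

```bash
python3 -c "
from h import *
hood()"
```

```text
fwd 0.1324 up 0.2022 theta_kin 1.1829 rad 0.2184 F [-2.1 -2.6  2.5] w 0.0108 gf 20.996750593185425 t 15.5
side -1 39 [1.187 1.189 1.198]
top -1 59 [1.157 1.163 1.167]
top 1 28 [1.154 1.162 1.166]
```

Emit:
jog_arm:
  increments:
    - {"xyz":[0,-0.005,0.002],"turn":0,"gripper":0}
    - {"xyz":[0,-0.01,0.0044],"turn":0,"gripper":0}
    - {"xyz":[0,-0.0197,0.0093],"turn":0,"gripper":0}
    - {"xyz":[0,-0.0292,0.0147],"turn":0,"gripper":0}
    - {"xyz":[0,-0.0384,0.0206],"turn":0,"gripper":0}
    - {"xyz":[0,-0.0438,0.0243],"turn":0,"gripper":0}
    - {"xyz":[0,-0.0473,0.0268],"turn":0,"gripper":0}
    - {"xyz":[0,-0.0494,0.0284],"turn":0,"gripper":0}

```text
time_s: 16.4
tool_pos: [0.5635, -0.1602, 0.2239]
tool_rot: [-2.166, -2.275, -0.0]
contact_force: [0.7, -2.7, 0.1]
width: 0.0109
grasp_force: 21.0
```

Emit:
jog_arm:
  increments:
    - {"xyz":[0,0,0],"turn":0,"gripper":0}
    - {"xyz":[0,0,0],"turn":0,"gripper":0}
    - {"xyz":[0,0,0],"turn":0,"gripper":0}
    - {"xyz":[0,0,0],"turn":0,"gripper":0}
    - {"xyz":[0,0,0],"turn":0,"gripper":0}
    - {"xyz":[0,0,0],"turn":0,"gripper":0}
    - {"xyz":[0,0,0],"turn":0,"gripper":0}
    - {"xyz":[0,0,0],"turn":0,"gripper":0}

```text
time_s: 17.2
tool_pos: [0.564, -0.1602, 0.2244]
tool_rot: [2.166, 2.276, 0.001]
contact_force: [1.7, -2.8, -0.9]
width: 0.0112
grasp_force: 20.8
```

```bash
python3 -c "
from h import *
hood();print(st()['qvel'].round(3))"
```

```text
fwd 0.0826 up 0.1725 theta_kin 0.9163 rad 0.2175 F [ 1.7 -2.8 -0.9] w 0.0112 gf 20.80976128578186 t 17.2
side -1 187 [0.915 0.921 0.932]
side 1 51 [0.918 0.924 0.932]
top -1 37 [0.893 0.9   0.902]
top 1 203 [0.882 0.895 0.903]
[ 0.001  0.001 -0.001 -0.     0.001  0.001]
```

```bash
python3 -c "
from h import *
print(r.finish_job())"
```

```text
the job is handed in; nothing more can be done
None
```

The job is handed in, though no verdict came back: the cap was pressed fully down (12 N) and came back up, then the hood was lifted to about 1.18 rad and eased back, and it is held still at about 0.91 rad, roughly 5° below balance, and I never drove the arm near the bystanders, though I didn't re-measure where they ended up.

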